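# Nip a wax block in the notched slide clamp

### The arm

A 6-joint arm with a two-finger parallel gripper is mounted at the origin on a cart in front of the work surface, level with it; the furniture and walls round the work are solid. World frame = base frame: x ahead of the robot, y to its left, z up, the work surface at z = 0. Lengths are in m, angles in rad, forces in N, time in s.
With the tool pointing down it reaches from about 0.325 to 0.75 m from the base axis. Payload 7.6 kg.
Tool frame: the origin (TCP) lies on the centre line of the jaws, within the pads' length; the fingertips stand 14 mm ahead of it and the grasp point (between the pads) lies 5 mm behind it; z points along the fingers, y is the line along which they close (so a half turn about z gives the same grasp; the last joint's range is limited). The gripper opens to 85 mm and grips with 20 to 120 N. Pads are 22 mm wide; open, the fingers measure 114 mm over their backs; the gripper's body (76 mm by 85 mm) begins 54 mm behind the grasp point. The pads swing forward as they close: fully open they stand 13 mm farther back than shut.
Start: joints at [1.137, 0.052, 1.401, -0, 1.689, -0.07], TCP at [0.187, 0.491, 0.245] pointing down, gripper open.
Joint ranges: [-2.9, 2.9], [-0.91, 2.17], [0.12, 2.37], [-1.06, 4.2], [0.26, 2.73], [-2.93, 2.93]. Speed limits (rad/s): [2.57, 2.57, 3.01, 3.14, 3.14, 3.14].

### API

Orientations are given as a 3x3 rotation matrix whose columns are the frame's x, y, z axes.
In Python, from workcell import robot gives the robot as it stands. The module is installed in compiled form; this text tells all that it offers.
- The arm moves only by the tool drive_tool, never from a script. Its argument "commands" is a list of rows, each a list of 7 numbers: the finger opening in cm, from 0 to 8.54, then the shift along the tool's x, y, z in cm, then the turn, a rotation vector about the tool's x, y, z in rad. A call has 1 to 20 rows; each row is the pose to reach, as a shift and turn from the pose commanded when the call began, along the tool's axes at that moment; what a row does not reach only later rows make up. A row lasts 1/12 s, in which the tool goes at most 41.7 mm and 7.16 degrees, less where a joint would pass 70% of its speed; a pose out of reach is approached as far as the arm can. A call with a gripper value outside its range is refused whole. The fingers move at their own pace and stop on an object; the grip force is fixed at half the most. Time passes only in rows, so rows that repeat a pose let the fingers close. It gives the time, the measured TCP pose, the force, the opening and the grip force at its end, in the units of the state.
- robot.observe(): the state, without advancing time (a new reading comes with each control period).
- robot.camera(name): name is "side" or "top"; returns a dict with "img" (420x560x3 uint8, red, green, blue), "fx", "fy", "cx", "cy" (pixels), "k1" (the pictures are not rectified: a ray, as slopes to the right and down, at radius r is drawn at 1 + k1 r^2 times it, then the intrinsics apply), "rvec" (rotation vector, rad) and "tvec" (3), from world to camera coordinates, as OpenCV has them. Camera axes: x right, y down, z forward; pixel columns grow to the right and rows downward; lengths in m; the calibration is good to about 2 mm. A picture is of the moment at which its call begins. There is no depth.
- robot.job_done(): hands the job in; it is judged then, once.
The state is a dict: "time_s": time; "joint_pos": joint angles; "joint_vel": joint speeds; "joint_efforts": joint torques, N m; "ee_pos": TCP position; "tool_rot": TCP orientation; "contact_force": force on the tool from outside, world axes, zero at the start; "moment": the same for the moment, N m; "finger_gap": opening from 0.0 (shut) to 1.0 (fully open); "grasp_force": force on a finger pad.
Only numpy, scipy, OpenCV 4.12 (cv2) and the standard library are available. Lean on these libraries where they do the work, as an engineer would, in place of code of your own. Each camera call takes 0.05 s, during which the arm holds its last target. There are 200 camera calls.

### The job

Nip the block of carving wax in the slide clamp: hold the clamp's release bar up, slide the carriage along so that its jaw pushes the wax against the sprung pad of the end stop, and let the bar go so that it drops into the nearest notch and leaves the wax gripped with about ten newtons. Wax is soft, so never squeeze it harder than about twenty newtons, and do not disturb the small case and pot that stand beside it.

Things in the scene. Friction and masses are not known exactly. Their poses are not given: they have to be found in the camera images.
- clamp: Slide clamp on a fixed low wooden stand: board 250x84 mm, top 48 mm above the bench, with a wing on one side; 40 mm wide aluminium beam along it, top 66 mm up. Origin at bench height, mid-width of the beam, 105 mm from the carriage's end of the board; x runs along the beam to the end stop (grey block with sprung pad). Its place is not told: the free pad's face is at x = 22 to 80 mm; feel for it.
- carriage: Carriage on the beam: grey saddle 34 mm long, top 90 mm above the bench, with a steel jaw plate in front (50 mm wide, 67 to 93 mm above the bench). Origin at beam-top height under the release bar; axes as the clamp's; the jaw's face is 22 mm ahead (+x). Drag under 2 N (slid slowly) with the bar up; locked both ways with it down. Notches: gaps between thin steel cross ribs every 6 mm.
- bar_grip (a point): Centre of the release bar's cross piece: dark steel, 12 mm along the beam, 12 mm high, 64 mm long across the beam, with a leg at each end astride the saddle (52 mm free between the legs). 126 mm above the bench when down, 30 mm of free height below it. Axes as the clamp's. Pinch from above, fingers closing along the beam.
- bar (a joint): Lift of the release bar, m: 0 down in a notch, 0.009 at its upper stop. Spring and weight pull it down with 8 to 11 N. Its tooth is clear of the ribs above 0.0035; slide with 0.005 to 0.008. Ease it down, then let go: it drops into a notch, mostly one behind, as the pad pushes the carriage back by up to 10 mm: the grip drops by up to 4 N, so let go at 12 to 13 N.
- wax: Loose block of blue carving wax, 30 mm along the beam, 46 across, 19 high, about 50 g, lying flat on the beam between jaw and pad, touching neither. Origin: centre of its underside. The pad (40x20 mm face) resists with 5 N at first touch and 0.4 N more per mm pushed in, 26 mm at most. The push at the bar is the grip on the wax plus the drag.
- burr_case: Round red case 36 mm across and 16 mm high, standing loose on the stand's wing beside the beam. Origin at the centre of its underside. Leave alone.
- yellow_pot: Yellow screw-lid pot 30 mm across and 36 mm high, standing loose on the stand's wing beside the beam. Origin at the centre of its underside. Leave alone.

How it is judged:
On the way, in this order (a step that is already met when the one before it is completed fails the run):
1. the release bar is held up clear of the ribs (value of joint bar above 0.0035 m), for 0.2 s.
2. with the bar still up, the jaw presses the wax with at least 4 N (value of joint bar above 0.0035 m and contact force between carriage and wax above 4 N), for 0.2 s.
At the end, for the whole second after the job is handed in: The release bar is down in a notch (within 1.5 mm of its lowest place), the carriage is at rest, and the wax lies flat (within 0.15 rad), gripped between jaw and pad with 5.5 to 14.5 N (value of joint bar below 0.0015 m and contact force between carriage and wax between 5.5 and 14.5 N and angle between wax's own z axis and vertical below 0.15 rad and linear speed of carriage below 0.005 m/s); the robot touches nothing.
It fails at once if the jaw squeezes the wax with more than 22 N (contact force between carriage and wax above 22 N).
It fails at once if the round case beside the clamp is moved more than 30 mm (distance of burr_case from where it was at the start of the episode above 0.03 m).
It fails at once if the yellow pot beside the clamp is moved more than 30 mm (distance of yellow_pot from where it was at the start of the episode above 0.03 m).
It also fails if it takes over 51 s, if anything falls off the work surface, if the arm or the gripper's body presses on something with over 40 N, if the wrist force passes 120 N, or if a joint passes its speed limit or range.

## Working session

There is one attempt and no reset: what is moved stays moved. The work goes in short steps, Python scripts to look and compute and a tool call to move; the robot and the scene stay as the last step left them, time stands still between calls to the robot, and variables do not carry over. Pictures are saved under pics/ and viewed, at most 10 in all, crops included, and the job is handed in when it is done.

Besides the shell and the picture viewer there is one more tool, called after ">>>" as name(argument=value, ...) on one line, values as JSON. drive_tool: Moves the arm, as the interface text tells. Its arguments: {"type":"object","properties":{"commands":{"type":"array","items":{"type":"array","items":{"type":"number"}}}},"required":["commands"]}

```bash
mkdir -p pics
cat > h.py <<'E'
import numpy as np,cv2,pickle
from workcell import robot
def snap(n,f):
    c=robot.camera(n); cv2.imwrite(f'pics/{f}.png',c['img'][:,:,::-1]); pickle.dump(c,open(f'pics/{f}.pkl','wb')); return c
def ray(c,u,v):
    d=np.array([(u-c['cx'])/c['fx'],(v-c['cy'])/c['fy']]);s=d.copy()
    for _ in range(20): s=d/(1+c['k1']*(s@s))
    R=cv2.Rodrigues(np.array(c['rvec'],float))[0]; t=np.array(c['tvec'],float).ravel()
    return -R.T@t, R.T@np.array([s[0],s[1],1])
def atz(c,u,v,z):
    o,d=ray(c,u,v); return o+d*(z-o[2])/d[2]
def proj(c,p):
    R=cv2.Rodrigues(np.array(c['rvec'],float))[0]; q=R@np.array(p)+np.array(c['tvec'],float).ravel()
    s=q[:2]/q[2]; s=s*(1+c['k1']*(s@s)); return s*[c['fx'],c['fy']]+[c['cx'],c['cy']]
E
python3 - <<'E'
from h import *
for n in('top','side'):
    c=snap(n,n+'0'); print(n,ray(c,280,210),c['k1'],c['fx'])
s=robot.observe();print(s['time_s'],s['tool_rot'],s['ee_pos'],s['contact_force'],s['finger_gap'])
a,b=[cv2.imread(f'pics/{n}0.png') for n in('top','side')]
E
```

```text
top (array([0.5776706 , 0.2759709 , 0.96757087]), array([ 0.05398334, -0.00672736, -0.99870726])) -0.14564449040119742 471.52324704250987
side (array([0.52069855, 0.92279399, 0.61719657]), array([ 0.15865788, -0.78738259, -0.59574778])) -0.09155932528457006 510.8221045798589
0.1 [[-9.34560374e-01  3.55804120e-01 -5.78780982e-04]
 [ 3.55804581e-01  9.34559497e-01 -1.28338477e-03]
 [ 8.42716732e-05 -1.40533348e-03 -9.99999009e-01]] [0.18668354 0.49042209 0.24455353] [ 0.20723354 -0.04943599  0.46092887] 1.0007070257249442
```

View pics/top0.png

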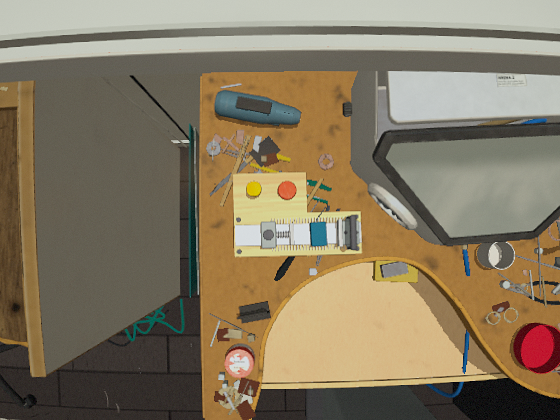

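View pics/side0.png

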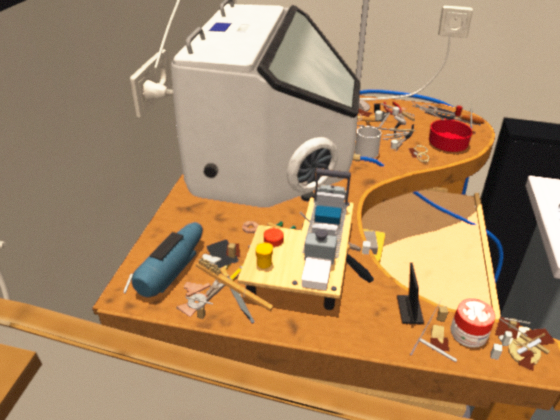

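Run:
```python
import cv2,numpy as np
a=cv2.imread('pics/top0.png')[165:265,225:375]; b=cv2.imread('pics/side0.png')[160:310,230:380]
a=cv2.resize(a,None,fx=5,fy=5,interpolation=3); cv2.imwrite('pics/ca.png',a)
cv2.imwrite('pics/cb.png',cv2.resize(b,None,fx=4,fy=4,interpolation=3))
from h import *
c=pickle.load(open('pics/top0.pkl','rb'))
for p in [(280,210),(380,210),(280,310)]: print(p,atz(c,*p,0))
```

```text
(280, 210) [0.62997092 0.26945327 0.        ]
(380, 210) [0.62668831 0.06244479 0.        ]
(280, 310) [0.42567894 0.27262003 0.        ]
```

View pics/ca.png

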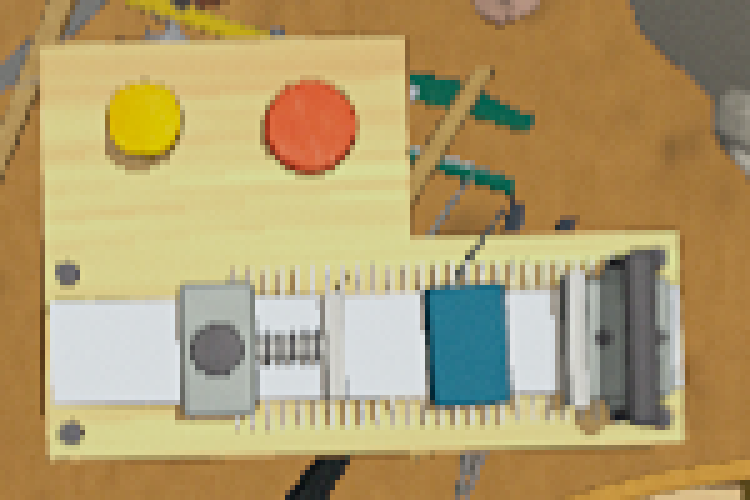

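View pics/cb.png

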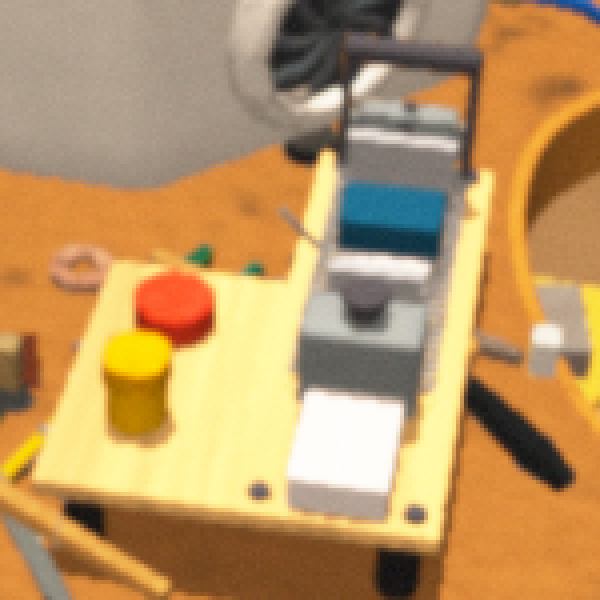

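The top crop shows the carriage with the dark bar at the right, with the cross piece about (643,336). The wax is at (468,345), and the pad at (335,345) with the grey stop at (218,348). In the side crop the cross piece is about (413,53).

Run:
```python
from h import *
c=pickle.load(open('pics/top0.pkl','rb'));s=pickle.load(open('pics/side0.pkl','rb'))
T=lambda u,v,z:atz(c,225+u/5,165+v/5,z); S=lambda u,v,z:atz(s,230+u/4,160+v/4,z)
b=[T(*p,.048) for p in[(42,45),(52,460),(685,440),(680,232)]]
print('board',np.round(b,4)); d=b[2]-b[1]; print(np.linalg.norm(d),np.linalg.norm(b[2]-b[3]), np.degrees(np.arctan2(-d[1],-d[0])))
e=b[0]-b[1];print('ang y',np.degrees(np.arctan2(e[1],e[0])))
o1,d1=ray(c,225+643/5,165+336/5);o2,d2=ray(s,230+413/4,160+53/4)
A=np.c_[d1,-d2];k=np.linalg.lstsq(A,o2-o1,rcond=None)[0];print('bar tri',o1+d1*k[0],o2+d2*k[1])
print('bar top z',T(643,336,.132),'ends',T(640,250,.132),T(643,422,.132),'side',S(345,42,.132),S(482,52,.132))
print('wax',[T(*p,.085).round(4) for p in[(426,290),(508,285),(511,402),(432,406)]])
print('jaw',T(563,345,.093),T(590,345,.093),'pad',T(325,290,.09),T(345,345,.09))
```

```text
board [[0.6996 0.3603 0.048 ]
 [0.5371 0.3579 0.048 ]
 [0.5407 0.1109 0.048 ]
 [0.6221 0.1109 0.048 ]]
0.24700381602110974 0.08138277607588329 90.83401033333747
ang y 0.8450453736453765
bar tri [0.58132581 0.13864473 0.12246241] [0.58153738 0.13866238 0.12246045]
bar top z [0.58128456 0.14019455 0.132     ] ends [0.61188245 0.14051213 0.132     ] [0.55080136 0.14089808 0.132     ] side [0.61115946 0.15153681 0.132     ] [0.55048108 0.14600151 0.132     ]
wax [array([0.6001, 0.2139, 0.085 ]), array([0.6015, 0.183 , 0.085 ]), array([0.5577, 0.1828, 0.085 ]), array([0.5568, 0.2124, 0.085 ])]
jaw [0.5786578 0.1638475 0.093    ] [0.57847562 0.15376748 0.093     ] pad [0.6006002  0.25183233 0.09      ] [0.5800428  0.24474016 0.09      ]
```

>>> drive_tool(commands=[[4.5,-1,-0.4,0,0,0,-0.01],[4.5,-3,-1.1,0,0,0,-0.03],[4.5,-6,-2.3,0,0,0,-0.05],[4.5,-9,-3.4,0,0,0,-0.07],[4.5,-12,-4.6,0,0,0,-0.1],[4.5,-15,-5.7,0,0,0,-0.12],[4.5,-18,-6.9,0,0,0,-0.14],[4.5,-21,-8,0.5,0,0,-0.16],[4.5,-24,-9.2,1,0,0,-0.19],[4.5,-27,-10.3,1.5,0,0,-0.21],[4.5,-30,-11.5,2,0,0,-0.24],[4.5,-33,-12.6,2.5,0,0,-0.26],[4.5,-36,-13.7,3,0,0,-0.28],[4.5,-39,-14.9,3.5,0,0,-0.3],[4.5,-42,-16,4,0,0,-0.33],[4.5,-45,-17.2,4.5,0,0,-0.35],[4.5,-47.5,-18.1,5,0,0,-0.37],[4.5,-49,-18.7,5,0,0,-0.38],[4.5,-49.4,-18.9,5,0,0,-0.38],[4.5,-49.4,-18.9,5,0,0,-0.38]])

```text
time_s: 1.77
ee_pos: [0.5814, 0.1375, 0.1946]
tool_rot: [[-1.0, -0.014, -0.001], [-0.014, 1.0, -0.0], [0.001, -0.0, -1.0]]
contact_force: [-0.1, 0.6, -0.5]
finger_gap: 0.525
grasp_force: 0.0
```

Run:
```python
from h import *
a=snap('top','top1');b=snap('side','side1')
s=robot.observe();print(s['time_s'],np.round(s['tool_rot'],3),s['ee_pos'],s['contact_force'],s['finger_gap'])
im=np.hstack([cv2.resize(a['img'][165:275,255:375],(480,440),interpolation=3),cv2.resize(b['img'][140:260,280:365],(312,440),interpolation=3)])
cv2.imwrite('pics/c1.png',im[:,:,::-1])
```

```text
1.8667 [[-1.    -0.016 -0.   ]
 [-0.016  1.     0.   ]
 [ 0.     0.    -1.   ]] [0.58066837 0.13895449 0.19530086] [-0.10340878 -0.53428276  0.38278203] 0.5310863340358822
```

View pics/c1.png

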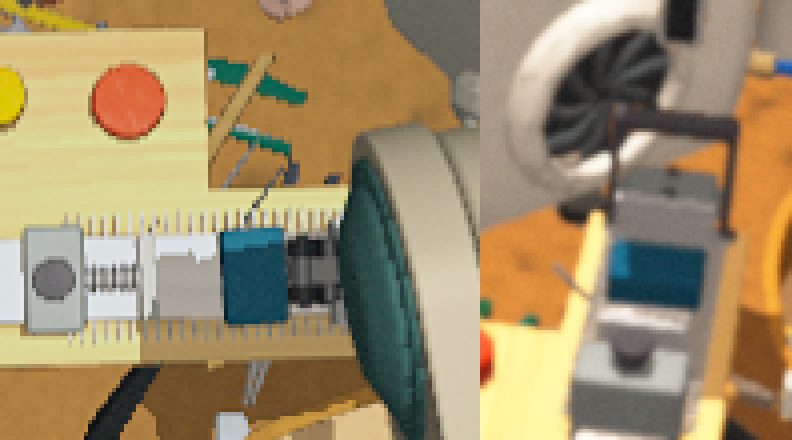

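The wrist hides the bar from above. In the side crop the bar's cross piece is clear at about (675,122), where it was before. I'll descend around it.

>>> drive_tool(commands=[[4.5,0,0,0.5,0,0,0],[4.5,0,0,1.5,0,0,0],[4.5,0,0,2.5,0,0,0],[4.5,0,0,3.5,0,0,0],[4.5,0,0,4.5,0,0,0],[4.5,0,0,5.3,0,0,0],[4.5,0,0,6,0,0,0],[4.5,0,0,6.6,0,0,0],[4.5,0,0,7,0,0,0],[4.5,0,0,7.2,0,0,0],[4.5,0,0,7.3,0,0,0],[4.5,0,0,7.3,0,0,0]])

```text
time_s: 2.87
ee_pos: [0.5813, 0.1383, 0.1225]
tool_rot: [[-1.0, -0.016, 0.0], [-0.016, 1.0, 0.0], [-0.0, 0.0, -1.0]]
contact_force: [-0.3, 0.4, -0.2]
finger_gap: 0.532
grasp_force: 0.0
```

Run:
```python
from h import *
b=snap('side','side2')
cv2.imwrite('pics/c2.png',cv2.resize(b['img'][110:260,260:400],(560,600),interpolation=3)[:,:,::-1])
```

```text
(no output)
```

View pics/c2.png

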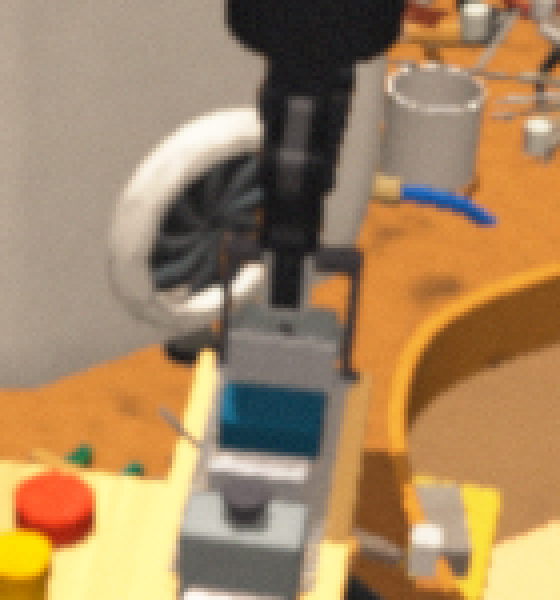

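The near finger hangs between the two legs, about (285,280), in front of the cross piece. Closing now.

>>> drive_tool(commands=[[3,0,0,0,0,0,0],[2,0,0,0,0,0,0],[1.5,0,0,0,0,0,0],[1,0,0,0,0,0,0],[0.5,0,0,0,0,0,0],[0.5,0,0,0,0,0,0],[0.5,0,0,0,0,0,0],[0.5,0,0,0,0,0,0]])

```text
time_s: 3.58
ee_pos: [0.5814, 0.1396, 0.123]
tool_rot: [[-1.0, -0.017, 0.001], [-0.017, 1.0, 0.002], [-0.001, 0.002, -1.0]]
contact_force: [-0.9, 5.8, 1.7]
finger_gap: 0.125
grasp_force: 59.0
```

>>> drive_tool(commands=[[0.5,0,0.05,-0.15,0,0,0],[0.5,0,0.1,-0.3,0,0,0],[0.5,0,0.1,-0.45,0,0,0],[0.5,0,0.1,-0.6,0,0,0],[0.5,0,0.1,-0.7,0,0,0],[0.5,0,0.1,-0.7,0,0,0],[0.5,0,0.1,-0.7,0,0,0],[0.5,0,0.1,-0.7,0,0,0]])

```text
time_s: 4.25
ee_pos: [0.5811, 0.1397, 0.1276]
tool_rot: [[-1.0, -0.016, -0.001], [-0.016, 1.0, 0.001], [0.001, 0.001, -1.0]]
contact_force: [6.2, 4.2, -9.1]
finger_gap: 0.124
grasp_force: 58.3
```

>>> drive_tool(commands=[[0.5,0,0,-0.1,0,0,0],[0.5,0,0,-0.1,0,0,0],[0.5,0,0,-0.1,0,0,0]])

```text
time_s: 4.5
ee_pos: [0.5811, 0.1397, 0.1285]
tool_rot: [[-1.0, -0.016, -0.001], [-0.016, 1.0, 0.001], [0.001, 0.001, -1.0]]
contact_force: [5.7, 3.8, -8.3]
finger_gap: 0.129
grasp_force: 58.3
```

Run:
```python
from h import *
for i in range(4):
    robot.camera('side');s=robot.observe();print(s['time_s'],s['ee_pos'],s['contact_force'],s['moment'])
b=snap('side','side3')
cv2.imwrite('pics/c3.png',cv2.resize(np.hstack([pickle.load(open('pics/side2.pkl','rb'))['img'][150:220,300:365],b['img'][150:220,300:365]]),(780,420),interpolation=3)[:,:,::-1])
```

```text
4.55 [0.58109767 0.13971544 0.12853274] [  4.86187639   3.60521322 -10.74174049] [ 0.45196266 -0.94552542 -0.04419245]
4.6 [0.58110475 0.13971568 0.12852192] [ 5.81060803  3.93118079 -9.84632527] [ 0.48043238 -0.94832579 -0.06935836]
4.65 [0.58109919 0.13970546 0.12850484] [  4.37696116   4.1012711  -10.25952757] [ 0.49392845 -0.95889013 -0.06021406]
4.7 [0.58110263 0.13970293 0.12849907] [ 5.1419247   3.34925658 -9.75922225] [ 0.51796034 -0.95219211 -0.148102  ]
```

View pics/c3.png

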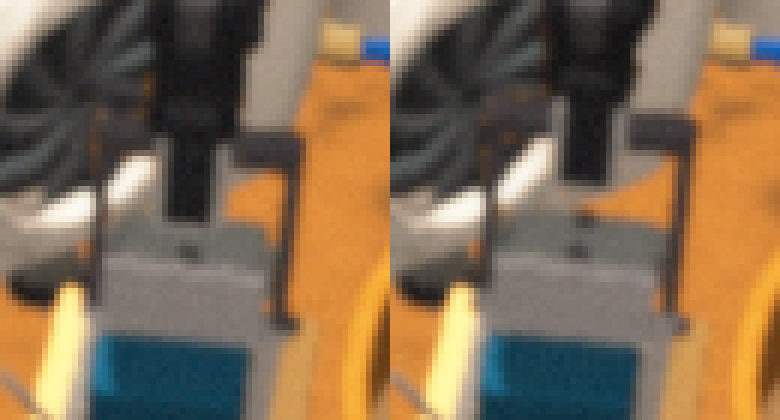

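The bar is up by about 6–7 mm, with a steady spring load of 10 N. I'll slide a little and check the drag.

>>> drive_tool(commands=[[0.5,0,0.1,0,0,0,0],[0.5,0,0.2,0,0,0,0],[0.5,0,0.3,0,0,0,0],[0.5,0,0.4,0,0,0,0],[0.5,0,0.5,0,0,0,0],[0.5,0,0.6,0,0,0,0],[0.5,0,0.7,0,0,0,0],[0.5,0,0.8,0,0,0,0],[0.5,0,0.9,0,0,0,0],[0.5,0,1.0,0,0,0,0]])

```text
time_s: 5.58
ee_pos: [0.581, 0.1486, 0.1284]
tool_rot: [[-1.0, -0.016, -0.001], [-0.016, 1.0, -0.001], [0.001, -0.001, -1.0]]
contact_force: [5.3, -0.2, -9.7]
finger_gap: 0.124
grasp_force: 58.4
```

>>> drive_tool(commands=[[0.5,0,0.15,0,0,0,0],[0.5,0,0.3,0,0,0,0],[0.5,0,0.45,0,0,0,0],[0.5,0,0.6,0,0,0,0],[0.5,0,0.75,0,0,0,0],[0.5,0,0.9,0,0,0,0],[0.5,0,1.05,0,0,0,0],[0.5,0,1.2,0,0,0,0],[0.5,0,1.35,0,0,0,0],[0.5,0,1.5,0,0,0,0],[0.5,0,1.65,0,0,0,0],[0.5,0,1.8,0,0,0,0],[0.5,0,1.95,0,0,0,0],[0.5,0,2.1,0,0,0,0],[0.5,0,2.25,0,0,0,0],[0.5,0,2.4,0,0,0,0],[0.5,0,2.5,0,0,0,0],[0.5,0,2.6,0,0,0,0]])

```text
time_s: 7.08
ee_pos: [0.5807, 0.1745, 0.1284]
tool_rot: [[-1.0, -0.016, -0.001], [-0.016, 1.0, -0.001], [0.001, -0.001, -1.0]]
contact_force: [5.0, -1.0, -9.2]
finger_gap: 0.125
grasp_force: 58.4
```

>>> drive_tool(commands=[[0.5,0,0.1,0,0,0,0],[0.5,0,0.2,0,0,0,0],[0.5,0,0.3,0,0,0,0],[0.5,0,0.4,0,0,0,0],[0.5,0,0.5,0,0,0,0],[0.5,0,0.6,0,0,0,0],[0.5,0,0.7,0,0,0,0],[0.5,0,0.8,0,0,0,0],[0.5,0,0.9,0,0,0,0],[0.5,0,1.0,0,0,0,0]])

```text
time_s: 7.92
ee_pos: [0.5806, 0.1845, 0.1284]
tool_rot: [[-1.0, -0.015, -0.001], [-0.015, 1.0, -0.002], [0.001, -0.002, -1.0]]
contact_force: [6.2, -0.8, -9.6]
finger_gap: 0.124
grasp_force: 58.4
```

>>> drive_tool(commands=[[0.5,0,0.1,0,0,0,0],[0.5,0,0.2,0,0,0,0],[0.5,0,0.3,0,0,0,0],[0.5,0,0.4,0,0,0,0],[0.5,0,0.5,0,0,0,0],[0.5,0,0.6,0,0,0,0]])

```text
time_s: 8.42
ee_pos: [0.5805, 0.1904, 0.1284]
tool_rot: [[-1.0, -0.015, -0.001], [-0.015, 1.0, -0.002], [0.001, -0.002, -1.0]]
contact_force: [5.8, -1.0, -10.0]
finger_gap: 0.129
grasp_force: 58.4
```

>>> drive_tool(commands=[[0.5,0,0.1,0,0,0,0],[0.5,0,0.2,0,0,0,0],[0.5,0,0.3,0,0,0,0],[0.5,0,0.4,0,0,0,0]])

```text
time_s: 8.75
ee_pos: [0.5805, 0.1943, 0.1284]
tool_rot: [[-1.0, -0.015, -0.001], [-0.015, 1.0, -0.002], [0.001, -0.002, -1.0]]
contact_force: [5.1, -5.9, -8.6]
finger_gap: 0.129
grasp_force: 58.5
```

Contact is at y≈0.194. I'll press on.

>>> drive_tool(commands=[[0.5,0,0.1,0,0,0,0],[0.5,0,0.2,0,0,0,0],[0.5,0,0.3,0,0,0,0],[0.5,0,0.4,0,0,0,0],[0.5,0,0.5,0,0,0,0],[0.5,0,0.6,0,0,0,0],[0.5,0,0.7,0,0,0,0],[0.5,0,0.8,0,0,0,0],[0.5,0,0.9,0,0,0,0],[0.5,0,1.0,0,0,0,0],[0.5,0,1.0,0,0,0,0],[0.5,0,1.0,0,0,0,0]])

```text
time_s: 9.75
ee_pos: [0.5804, 0.202, 0.1279]
tool_rot: [[-1.0, -0.014, -0.002], [-0.014, 1.0, -0.006], [0.002, -0.006, -1.0]]
contact_force: [5.6, -11.2, -8.9]
finger_gap: 0.127
grasp_force: 58.6
```

Run:
```python
from h import *
F=[]
for i in range(4):
    robot.camera('side');s=robot.observe();F.append(np.r_[s['ee_pos'],s['contact_force']])
print(np.mean(F,0).round(4))
```

```text
[  0.5804   0.202    0.1279   4.8949 -10.2143  -9.7052]
```

>>> drive_tool(commands=[[0.5,0,0.1,0,0,0,0],[0.5,0,0.2,0,0,0,0],[0.5,0,0.3,0,0,0,0],[0.5,0,0.4,0,0,0,0],[0.5,0,0.5,0,0,0,0],[0.5,0,0.6,0,0,0,0],[0.5,0,0.7,0,0,0,0],[0.5,0,0.8,0,0,0,0],[0.5,0,0.9,0,0,0,0],[0.5,0,0.9,0,0,0,0],[0.5,0,0.9,0,0,0,0]])

```text
time_s: 10.87
ee_pos: [0.5803, 0.21, 0.1277]
tool_rot: [[-1.0, -0.013, -0.002], [-0.013, 1.0, -0.008], [0.002, -0.008, -1.0]]
contact_force: [6.0, -14.2, -8.9]
finger_gap: 0.13
grasp_force: 58.6
```

Run:
```python
from h import *
F=[]
for i in range(4):
    robot.camera('side');s=robot.observe();F.append(np.r_[s['ee_pos'],s['contact_force']])
print(np.mean(F,0).round(4))
b=snap('side','side4')
cv2.imwrite('pics/c4.png',cv2.resize(b['img'][150:260,285:375],(540,600),interpolation=3)[:,:,::-1])
```

```text
[  0.5803   0.21     0.1277   5.1802 -13.7881  -9.0506]
```

View pics/c4.png

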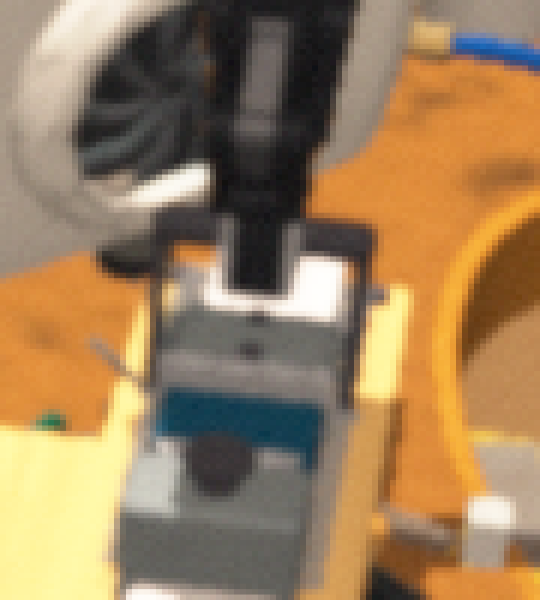

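The side crop shows the wax, about (240,425), flat between the jaw plate and the pad. The push is 13.8 N, so the grip is about 12.5 N. I'll ease the bar down.

>>> drive_tool(commands=[[0.5,0,0,0.1,0,0,0],[0.5,0,0,0.2,0,0,0],[0.5,0,0,0.3,0,0,0],[0.5,0,0,0.35,0,0,0],[0.5,0,0,0.35,0,0,0],[0.5,0,0,0.35,0,0,0]])

```text
time_s: 11.62
ee_pos: [0.5805, 0.2101, 0.126]
tool_rot: [[-1.0, -0.013, -0.001], [-0.013, 1.0, -0.007], [0.001, -0.007, -1.0]]
contact_force: [1.2, -15.2, -1.5]
finger_gap: 0.126
grasp_force: 59.7
```

The tooth is resting on a rib, since the spring load has left the tool. I'll let go.

>>> drive_tool(commands=[[5,0,0,0,0,0,0],[5,0,0,0,0,0,0],[5,0,0,0,0,0,0],[5,0,0,0,0,0,0],[5,0,0,0,0,0,0],[5,0,0,0,0,0,0],[5,0,0,0,0,0,0],[5,0,0,0,0,0,0]])

```text
time_s: 12.28
ee_pos: [0.58, 0.2144, 0.1269]
tool_rot: [[-1.0, -0.016, 0.0], [-0.016, 1.0, 0.0], [-0.0, 0.0, -1.0]]
contact_force: [-0.2, -0.3, -0.7]
finger_gap: 0.585
grasp_force: 0.0
```

Run:
```python
from h import *
b=snap('side','side5')
cv2.imwrite('pics/c5.png',cv2.resize(np.hstack([pickle.load(open('pics/side4.pkl','rb'))['img'][170:250,300:365],b['img'][170:250,300:365]]),(780,480),interpolation=3)[:,:,::-1])
```

```text
(no output)
```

View pics/c5.png

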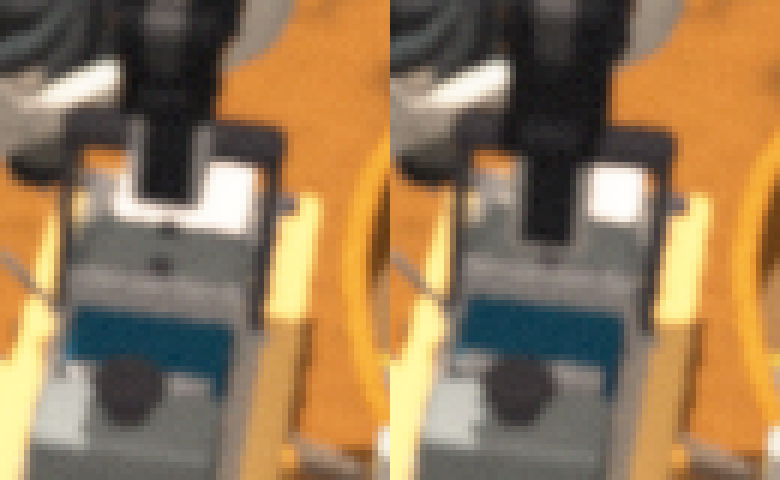

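The right half shows the carriage back by about 4 mm and the bar closer to the saddle, with the wax still flat. I'll retreat straight up.

>>> drive_tool(commands=[[5,0,0,-0.5,0,0,0],[5,0,0,-1.5,0,0,0],[5,0,0,-2.5,0,0,0],[5,0,0,-4,0,0,0],[5,0,0,-6,0,0,0],[5,0,0,-8,0,0,0],[5,0,0,-10,0,0,0],[5,1,0,-12,0,0,0],[5,3,0,-12,0,0,0],[5,6,0,-12,0,0,0],[5,9,0,-12,0,0,0],[5,12,0,-12,0,0,0],[5,15,0,-12,0,0,0],[5,17,0,-12,0,0,0],[5,18,0,-12,0,0,0],[5,18,0,-12,0,0,0]])

```text
time_s: 13.67
ee_pos: [0.3988, 0.2116, 0.2488]
tool_rot: [[-1.0, -0.017, 0.003], [-0.017, 1.0, 0.002], [-0.003, 0.001, -1.0]]
contact_force: [0.5, 0.1, 0.5]
finger_gap: 0.587
grasp_force: 0.0
```

Run:
```python
from h import *
a=snap('top','top6');b=snap('side','side6')
print(robot.observe()['contact_force'])
im=np.hstack([cv2.resize(a['img'][200:265,260:340],(400,325),interpolation=3),cv2.resize(b['img'][180:245,300:380],(400,325),interpolation=3)])
cv2.imwrite('pics/c6.png',im[:,:,::-1])
```

```text
[ 0.31356002  0.51824577 -0.87210546]
```

View pics/c6.png

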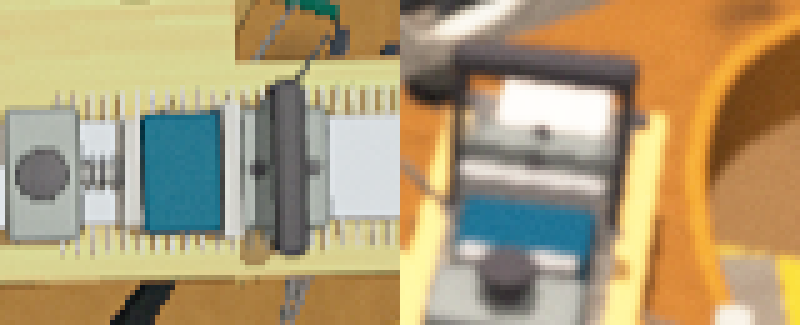

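The top crop shows the wax, about (182,172), flat between the pad and the jaw, and the bar at (288,167). In the side crop the cross piece is at (547,62). I'll check the bar's height the same way as at the start, when it read 0.1225 with the bar down.

Run:
```python
from h import *
c=pickle.load(open('pics/top6.pkl','rb'));s=pickle.load(open('pics/side6.pkl','rb'))
def tri(p,q):
    o1,d1=ray(c,*p);o2,d2=ray(s,*q);k=np.linalg.lstsq(np.c_[d1,-d2],o2-o1,rcond=None)[0];return o1+d1*k[0],o2+d2*k[1]
print('bar',tri((260+288/5,200+167/5),(300+147/5,180+62/5)))
o=pickle.load(open('pics/top0.pkl','rb'))
print('pad face',atz(c,260+142/5,200+170/5,.085),'jaw',atz(c,260+222/5,234,.093), atz(c,260+240/5,234,.093))
```

```text
bar (array([0.58032199, 0.20374351, 0.12442305]), array([0.58021944, 0.20373473, 0.12442348]))
pad face [0.58022303 0.25502953 0.085     ] jaw [0.57972102 0.22557183 0.093     ] [0.57961032 0.21889484 0.093     ]
```

Run:
```python
from h import *
# cross-piece dark band: subpixel upper/lower edges in side view (v) and y-edges in top view (u)
for f,y in(('0',.1397),('6',.2048)):
    s=pickle.load(open(f'pics/side{f}.pkl','rb'));t=pickle.load(open(f'pics/top{f}.pkl','rb'))
    g=cv2.cvtColor(s['img'],7).astype(float);h=cv2.cvtColor(t['img'],7).astype(float)
    for z in(.126,):
        p=proj(s,[.581,y,z]);q=proj(t,[.581,y,z]);print(f,p.round(2),q.round(2))
    u,v=p.round().astype(int);print('side v from',v-8);print(g[v-8:v+9,u-8:u+9:4].astype(int).T)
    u,v=q.round().astype(int);print('top u from',u-9);print(h[v-8:v+9:8,u-9:u+10].astype(int))
```

```text
0 [333.62 171.93] [353.34 232.38]
side v from 164
[[ 43  48  48  46  53  83 103  99  87  68  56  93 174 202 179 152 135]
 [167 184 195 196 187 163 123 105  93  75  61  58  78 116 138 144 143]
 [152 147 144 137 139 134 121 108 100  86  68  57  67 103 134 140 140]
 [152 152 153 151 151 145 135 117 101  89  77  58  51  78 110 132 137]
 [152 153 150 150 151 150 142 125 107  98  85  64  57  61 101 136 148]]
top u from 344
[[173 100 101 103 102  80  61  90 104 105  99  82 129 175 168 199 203 123
  128]
 [ 84  55  60  84 110  95  59  86  99 103  98  90  79  93 118 188 215 170
  129]
 [171 100 105 107 109  97  69  74  97 101  97  91  93 149 162 165 205 185
  100]]
6 [328.93 191.93] [317.08 233.03]
side v from 184
[[147 133 136 141 128 115 103  96  75  59  62 122 218 244 249 251 252]
 [139 142 150 151 138 117 108 104  82  70  59 104 206 247 253 253 253]
 [142 149 152 148 146 127 111 104  92  78  63  66 147 238 252 253 253]
 [154 154 156 156 151 134 114 108 100  86  72  58  99 204 249 253 254]
 [157 156 157 156 157 148 132 114 101  93  77  61  64 142 238 252 253]]
top u from 308
[[115 189 184 100 107 106  73  80  99 107 105  93  89 156 183 181 165 149
  227]
 [104 167 101  53  59  76  83  74  93 105 105 102  80  78 109 114 146 147
  227]
 [164 177 183 103 107 110 111  58  87 104 102 100  84 110 181 176 174 154
  194]]
```

Image evidence suggests the bar is down, but only to about 1 mm. I have time for a light touch with shut fingers: it should meet the bar's top at TCP z ≈ 0.146.

>>> drive_tool(commands=[[0,-1,-0.1,0,0,0,0],[0,-3,-0.3,0,0,0,0],[0,-6,-0.5,0,0,0,0],[0,-9,-0.7,0,0,0,0],[0,-12,-0.8,1,0,0,0],[0,-15,-0.9,2,0,0,0],[0,-17,-1,4,0,0,0],[0,-18,-1,6,0,0,0],[0,-18,-1,7.5,0,0,0],[0,-18,-1,8.5,0,0,0],[0,-18,-1,9.2,0,0,0],[0,-18,-1,9.6,0,0,0],[0,-18,-1,9.8,0,0,0],[0,-18,-1,9.9,0,0,0],[0,-18,-1,9.9,0,0,0],[0,-18,-1,9.9,0,0,0]])

```text
time_s: 15.1
ee_pos: [0.5804, 0.2044, 0.1489]
tool_rot: [[-1.0, -0.016, 0.002], [-0.016, 1.0, 0.001], [-0.002, 0.0, -1.0]]
contact_force: [0.3, 0.8, 0.2]
finger_gap: -0.0
grasp_force: 0.0
```

>>> drive_tool(commands=[[0,0,0,0.05,0,0,0],[0,0,0,0.1,0,0,0],[0,0,0,0.15,0,0,0],[0,0,0,0.15,0,0,0]])

```text
time_s: 15.43
ee_pos: [0.5801, 0.2043, 0.1463]
tool_rot: [[-1.0, -0.016, 0.0], [-0.016, 1.0, 0.0], [-0.0, 0.0, -1.0]]
contact_force: [-0.7, -1.0, -0.1]
finger_gap: -0.001
grasp_force: 0.0
```

Still no contact at 0.1463, so the bar's top is no higher than about 0.132 and the bar is down. I'll retreat and hand in.

>>> drive_tool(commands=[[0,0,0,-1,0,0,0],[0,0,0,-3,0,0,0],[0,0,0,-5,0,0,0],[0,0,0,-7,0,0,0],[0,0,0,-8,0,0,0],[0,0,0,-8,0,0,0],[0,0,0,-8,0,0,0]])

```text
time_s: 16.02
ee_pos: [0.5803, 0.2043, 0.2265]
tool_rot: [[-1.0, -0.016, 0.001], [-0.016, 1.0, 0.0], [-0.001, 0.0, -1.0]]
contact_force: [0.4, 0.7, -1.7]
finger_gap: 0.005
grasp_force: 0.0
```

```bash
python3 -c "
from workcell import robot
print(robot.job_done())"
```

```text
the job is handed in; nothing more can be done
None
```

The wax is gripped flat between jaw and pad at an estimated 10 N, with the bar down in its notch, the case and pot not touched, and the arm clear; I handed the job in at about 16 s, but no verdict was returned.

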